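# Shut the dust gate of the round inlet

### The job

Sanding is done: push the sliding gate of the dust inlet with the round opening fully shut, until its spring catch drops behind the bar and holds it. Leave the gate of the inlet with the slot opening as it stands.

Things in the scene. Friction and masses are not known exactly. Their poses are not given: they have to be found in the camera images.
- round_tab (a point): Middle of the top edge of the gate's upright steel tab, 120 mm above the bench; tab 10 mm thick along the slide, 50 wide, 45 tall, at the near end of the gate plate. Its x axis points level along the slide the shutting way (away from the robot within 20 degrees), z up. Push the tab's back face (5 mm behind this point) with closed fingers from above, or pinch it. Home, it is 33 mm short of mid-box.
- round_gate (a joint): How far this gate stands open, m: 0 home on its stop, starts 0.085 to 0.105; the tab moves straight by as much and stays where left. Steel plate 115 x 100 x 4 mm, upper face 75 mm above the bench, in rails on a fixed plywood box 300 x 130 x 70 mm whose top has a round hole, 60 mm wide, mid-top. Sliding takes 5 N, and about 5 N more from 28 to 15 mm open, where its cross bar lifts the catch.
- round_catch (a joint): Angle of this gate's spring catch, rad: 0 down (at rest, also when holding), about 0.12 while the gate's bar (10 mm thick, across the plate near its leading edge) lifts it. Dark steel pawl 18 x 80 mm, top 92 mm above the bench, hinged at the box's far end. At about 6 mm open it drops behind the bar by itself; the gate then keeps 6 mm of play but cannot slide open. It need not be touched.
- slot_tab (a point): Same point and axes on the tab of the other inlet's gate, to be left alone. It is built alike (box, plate, rails, catch, grey pipe elbow at the far end), also open, but its box has a straight slot, 28 mm along the slide and 86 mm across, in place of the round hole. The two inlets stand side by side, 340 to 460 mm apart; which one is left or right changes.

How it is judged:
At the end, for the whole second after the job is handed in: The round inlet's gate is no more than 12 mm open with its spring catch down (under 0.05 rad), which is so only when the catch has dropped behind the bar; the slot inlet's gate is within 10 mm of where it began (value of joint round_gate below 0.012 m and value of joint round_catch below 0.05 rad and distance of slot_tab from where it was at the start of the episode below 0.01 m); the robot touches nothing.
It fails at once if the slot inlet's gate is shifted by more than 10 mm (distance of slot_tab from where it was at the start of the episode above 0.01 m).
It also fails if it takes over 32 s, if anything falls off the work surface, if the arm or the gripper's body presses on something with over 40 N, if the wrist force passes 120 N, or if a joint passes its speed limit or range.

### The arm

A 7-joint arm with a two-finger parallel gripper is mounted at the origin on the work surface. World frame = base frame: x ahead of the robot, y to its left, z up, the work surface at z = 0. Lengths are in m, angles in rad, forces in N, time in s.
With the tool pointing down it reaches from about 0.425 to 0.925 m from the base axis. Payload 6.8 kg.
Tool frame: the origin (TCP) lies midway between the tips of the shut fingers; the grasp point (between the pads) lies env.tcp_to_grasp behind it (env.tcp_to_grasp is the distance from the TCP to the grasp point, in m); z points along the fingers, y is the line along which they close (so a half turn about z gives the same grasp; the last joint's range is limited). The gripper opens to 85 mm and grips with 20 to 120 N. Pads are 22 mm wide; open, the fingers measure 114 mm over their backs; the gripper's body (76 mm by 85 mm) begins 54 mm behind the grasp point. The pads swing forward as they close: fully open they stand 13 mm farther back than shut.
Start: joints at [-1.357, 0.477, 0.022, 1.555, -0.011, 1.109, -0.083], TCP at [0.213, 0.64, 0.231] pointing down, gripper open.
Joint ranges: [-2.96, 2.96], [-0.34, 2.1], [-1.41, 1.46], [0.24, 2.44], [-1.37, 4.51], [0.17, 1.92], [-2.96, 2.96]. Speed limits (rad/s): [2.39, 2.39, 3.14, 3.14, 3.14, 3.14, 3.14].

### API

Orientations are given as a unit quaternion [x, y, z, w].
In Python, from cell import get_state, camera, camera_info, env gives the robot as it stands. The module is installed in compiled form; this text tells all that it offers.
- The arm moves only by the tool send_rows, never from a script. Its argument "deltas" is a list of rows, each an object with "linear": the shift along the tool's x, y, z in units of 30 mm (1.0 is 30 mm), a list of three; "twist": the turn about the tool's z in units of 8 degrees (1.0 is 8 degrees); "claw": the finger opening in mm, from 0 to 85.4. A call has 1 to 12 rows; each row shifts and turns the commanded pose from where the row before left it, along the tool's axes as they then stand; what a row does not reach is not made up. A row lasts 1/10 s, in which the tool goes at most 50 mm and 8.59 degrees, less where a joint would pass 70% of its speed; a pose out of reach is approached as far as the arm can. A call is refused whole if a number of a shift passes 1 or a number of a turn 1, either way. A call with a gripper value outside its range is refused whole. The fingers move at their own pace and stop on an object; "force" is the grip in N (left out, the last holds). Time passes only in rows, so rows that do not move let the fingers close. It gives the time, the measured TCP pose, the force, the opening and the grip force at its end, in the units of the state.
- get_state(): the state, without advancing time (a new reading comes with each control period).
- camera(name): name is "side" or "top" or "wrist"; returns the picture (480x640x3 uint8, red, green, blue); there is no depth.
- camera_info(name): a dict with "camera_matrix" (3x3 intrinsics, pixels), "extrinsics" (4x4, takes a point from camera to world coordinates). Camera axes: x right, y up, looking along -z (the intrinsics and any distortion apply to the point x, -y, -z); pixel columns grow to the right and rows downward; lengths in m; the calibration is good to about 2 mm. A picture is of the moment at which its call begins: read the wrist's pose just before it. camera_info takes no time and is no camera call; for the wrist camera it gives the pose at the moment of the call.
- env.sign_off(): hands the job in; it is judged then, once.
The state is a dict: "time_s": time; "joint_pos": joint angles; "dq": joint speeds; "joint_torque": joint torques, N m; "ee_pos": TCP position; "ee_rot": TCP orientation; "force": force on the tool from outside, world axes, zero at the start; "moment": the same for the moment, N m; "width": finger opening in m; "grasp_force": force on a finger pad.
Only numpy, scipy, OpenCV 4.12 (cv2) and the standard library are available. Lean on these libraries where they do the work, as an engineer would, in place of code of your own. Each camera call takes 0.05 s, during which the arm holds its last target. There are 200 camera calls.

## Working session

There is one attempt and no reset: what is moved stays moved. The work goes in short steps, Python scripts to look and compute and a tool call to move; the robot and the scene stay as the last step left them, time stands still between calls to the robot, and variables do not carry over. Pictures are saved under pics/ and viewed, at most 10 in all, crops included, and the job is handed in when it is done.

Besides the shell and the picture viewer there is one more tool, called after ">>>" as name(argument=value, ...), one argument or row to a line, values as JSON. send_rows: Moves the arm, as the interface text tells. Its arguments: {"type":"object","properties":{"deltas":{"type":"array","items":{"type":"object","properties":{"linear":{"type":"array","items":{"type":"number"}},"twist":{"type":"number"},"claw":{"type":"number"}}}},"force":{"type":"number"}},"required":["deltas"]}

```bash
mkdir -p pics
python3 - <<'E'
from cell import *
import cv2,numpy as np
s=get_state();print({k:np.round(v,3) for k,v in s.items()}, env.tcp_to_grasp)
for n in("top","side"):
    im=camera(n);cv2.imwrite(f"pics/{n}0.png",im[...,::-1])
    i=camera_info(n);print(n,{k:np.round(v,4).tolist() if not isinstance(v,str) else v for k,v in i.items()})
E
```

```text
{'time_s': np.float64(0.0), 'joint_pos': array([-1.357,  0.478,  0.022,  1.556, -0.012,  1.109, -0.083]), 'dq': array([ 0.   , -0.   ,  0.001, -0.001,  0.001, -0.002, -0.   ]), 'joint_torque': array([-0.0000e+00, -5.9645e+01,  1.6070e+00, -2.8120e+01,  1.2000e-02,
        9.0000e-03, -0.0000e+00]), 'ee_pos': array([0.213, 0.64 , 0.23 ]), 'ee_rot': array([ 0.16 ,  0.987, -0.001, -0.   ]), 'force': array([0.083, 0.19 , 0.552]), 'moment': array([-0.02 , -0.009,  0.06 ]), 'grasp_force': np.float64(0.0), 'width': np.float64(0.085)} 0.0187
top {'camera_matrix': [[464.3632, 0.0, 321.7723], [0.0, 464.3632, 241.5538], [0.0, 0.0, 1.0]], 'extrinsics': [[0.0043, 0.9897, -0.1433, 0.5595], [-1.0, 0.0039, -0.0029, -0.0185], [-0.0023, 0.1433, 0.9897, 0.8988], [0.0, 0.0, 0.0, 1.0]]}
side {'camera_matrix': [[618.1638, 0.0, 328.9312], [0.0, 618.1638, 238.5288], [0.0, 0.0, 1.0]], 'extrinsics': [[0.8922, 0.2772, -0.3565, 0.3344], [-0.4516, 0.5385, -0.7114, -0.6956], [-0.0053, 0.7957, 0.6056, 0.7187], [0.0, 0.0, 0.0, 1.0]]}
```

View pics/top0.png

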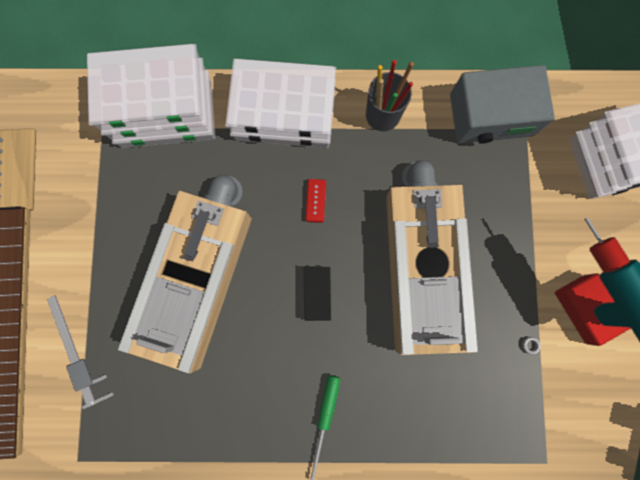

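View pics/side0.png

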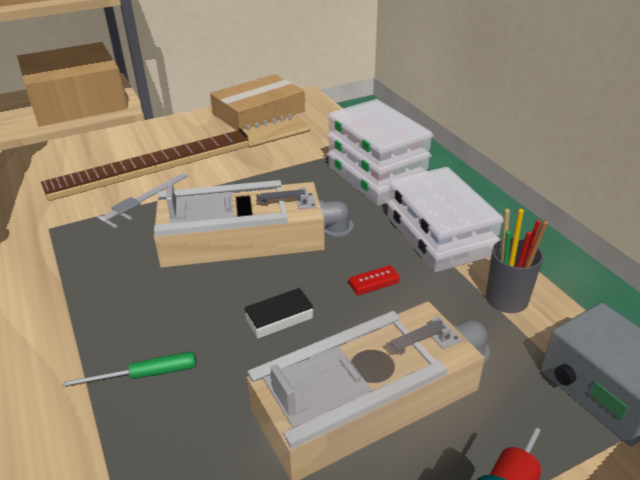

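The top view shows the round inlet on the right, with its tab near (437,340), hole at (432,263) and pawl at (431,218). The slot inlet is on the left, with its tab near (155,340). The side view agrees. I'll zoom in on the round inlet and localise it.

```bash
cat > h.py <<'E'
import numpy as np
from cell import camera_info
def ray(n,uv,z):
    i=camera_info(n);K=np.array(i["camera_matrix"]);T=np.array(i["extrinsics"])
    d=np.linalg.inv(K)@[uv[0],uv[1],1];d=T[:3,:3]@(d*[1,-1,-1]);o=T[:3,3]
    return o+d*(z-o[2])/d[2]
def proj(n,p):
    i=camera_info(n);K=np.array(i["camera_matrix"]);T=np.array(i["extrinsics"])
    c=T[:3,:3].T@(np.array(p)-T[:3,3]);c=K@(c*[1,-1,-1]);return c[:2]/c[2]
E
python3 - <<'E'
import cv2,numpy as np
a=cv2.imread("pics/top0.png")[170:370,370:490];b=cv2.imread("pics/side0.png")[300:470,240:490]
a=cv2.resize(a,None,fx=3,fy=3,interpolation=cv2.INTER_CUBIC)
b=cv2.resize(b,None,fx=1.76,fy=1.76,interpolation=cv2.INTER_CUBIC)
o=np.zeros((600,800,3),np.uint8);o[:600,:360]=a;o[:b.shape[0],360:360+b.shape[1]]=b[:,:440]
cv2.imwrite("pics/crop1.png",o)
E
```

```text
(no output)
```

View pics/crop1.png

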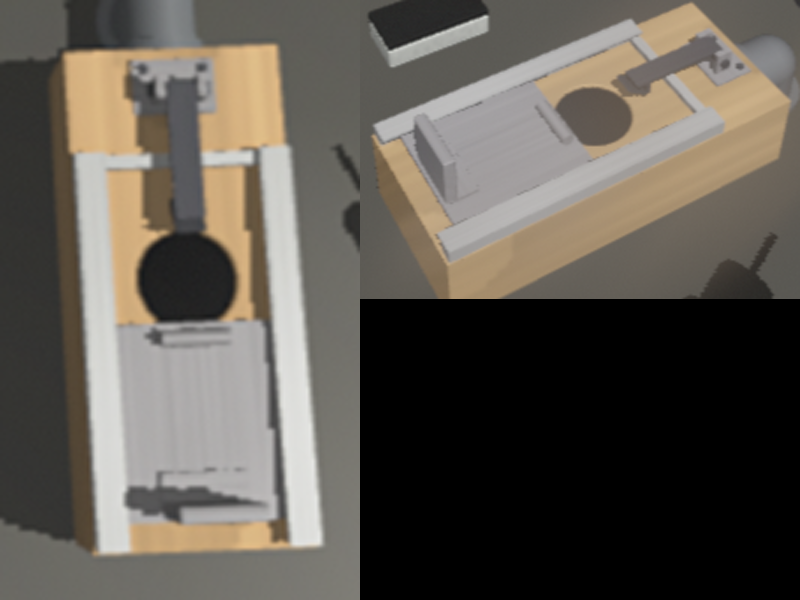

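The crop shows the tab's top face in the top view, spanning about (180–277, 508–521) in the crop. In the side view its middle is at about (436,142). The hole centre is at crop (187,278). Next I'll turn these into world positions and cross-check them.

Run:
```python
from h import *
t=lambda u,v:(370+(u+.5)/3-.5,170+(v+.5)/3-.5)
s=lambda u,v:(240+(u-359.5)/1.76-.5,300+(v+.5)/1.76-.5)
p=ray("top",t(228,515),.12);print("tab top",p,"side",ray("side",s(436,142),.12))
print("tab ends",ray("top",t(180,515),.12),ray("top",t(277,515),.12))
h=ray("top",t(187,280),.07);print("hole",h, ray("side",s(595,116),.07))
c=[ray("top",t(*q),.07)[:2] for q in((62,51),(278,45),(322,547),(95,553))];c=np.array(c);print(c)
d=(c[0]+c[1]-c[2]-c[3])/2;print("len",np.linalg.norm(d),"w",np.linalg.norm(c[0]-c[1]),np.linalg.norm(c[2]-c[3]),"yaw",np.degrees(np.arctan2(d[1],d[0])),"mid",c.mean(0))
u=d/np.linalg.norm(d);n=np.array([-u[1],u[0]]);v=c.mean(0)-p[:2];print("tab->mid along/across",v@u,v@n,"open",v@u-.033)
q=lambda a,b:np.degrees(np.arctan2(*((a-b)[[1,0]])))
print(q(c[0],c[3]),q(c[1],c[2]))
```

```text
tab top [ 0.5075034  -0.22044533  0.12      ] side [ 0.50653314 -0.2234654   0.12      ]
tab ends [ 0.5073866  -0.19417827  0.12      ] [ 0.50762261 -0.24725543  0.12      ]
hole [ 0.6415218  -0.21361765  0.07      ] [ 0.64080836 -0.216688    0.07      ]
[[ 0.78176521 -0.14140808]
 [ 0.78602364 -0.27352762]
 [ 0.48619418 -0.28734607]
 [ 0.48219872 -0.15550751]]
len 0.3000228737418946 w 0.13218814300867382 0.1318990918618476 yaw 2.666721311559194 mid [ 0.63404544 -0.21444732]
tab->mid along/across 0.12668406905216567 0.0001039838298000622 open 0.09368406905216567
2.694700730819203 2.6387651606335427
```

Both cameras agree within 3 mm, the box measures 300 x 132 mm, and the gate stands open about 94 mm. The yaw is 2.67°. I'll turn the tool so its x axis lies along the slide, shut the fingers, and travel round while staying within reach.

>>> send_rows(
  deltas=[
    {"linear": [0,0,0],"twist": -0.88,"claw": 0},
    {"linear": [0,0,0],"twist": -0.88,"claw": 0},
    {"linear": [0,0,0],"twist": -0.88,"claw": 0},
    {"linear": [-0.75,-0.98,0],"twist": 0,"claw": 0},
    {"linear": [-0.75,-0.98,0],"twist": 0,"claw": 0},
    {"linear": [-0.75,-0.98,0],"twist": 0,"claw": 0},
    {"linear": [-0.75,-0.98,0],"twist": 0,"claw": 0},
    {"linear": [-0.75,-0.98,0],"twist": 0,"claw": 0},
    {"linear": [-0.75,-0.98,0],"twist": 0,"claw": 0},
    {"linear": [-0.75,-0.98,0],"twist": 0,"claw": 0},
    {"linear": [-0.75,-0.98,0],"twist": 0,"claw": 0},
    {"linear": [-0.75,-0.98,0],"twist": 0,"claw": 0},
  ],
)

```text
time_s: 1.3
ee_pos: [0.4288, 0.384, 0.231]
ee_rot: [-0.023, 1.0, -0.0, -0.0]
force: [1.0, -0.6, 0.4]
width: 0.0003
grasp_force: 0.0
```

>>> send_rows(
  deltas=[
    {"linear": [-0.75,-0.98,0],"twist": 0,"claw": 0},
    {"linear": [-0.75,-0.98,0],"twist": 0,"claw": 0},
    {"linear": [-0.75,-0.98,0],"twist": 0,"claw": 0},
    {"linear": [0.1,-0.95,0],"twist": 0,"claw": 0},
    {"linear": [0.1,-0.95,0],"twist": 0,"claw": 0},
    {"linear": [0.1,-0.95,0],"twist": 0,"claw": 0},
    {"linear": [0.1,-0.95,0],"twist": 0,"claw": 0},
    {"linear": [0.1,-0.95,0],"twist": 0,"claw": 0},
    {"linear": [0.1,-0.95,0],"twist": 0,"claw": 0},
    {"linear": [0.1,-0.95,0],"twist": 0,"claw": 0},
    {"linear": [0.1,-0.95,0],"twist": 0,"claw": 0},
  ],
)

```text
time_s: 2.4
ee_pos: [0.4859, 0.0705, 0.2311]
ee_rot: [-0.023, 1.0, -0.0, -0.0]
force: [1.0, -0.3, -0.4]
width: 0.0004
grasp_force: 0.0
```

>>> send_rows(
  deltas=[
    {"linear": [0.145,-0.884,0],"twist": 0,"claw": 0},
    {"linear": [0.145,-0.884,0],"twist": 0,"claw": 0},
    {"linear": [0.145,-0.884,0],"twist": 0,"claw": 0},
    {"linear": [0.145,-0.884,0],"twist": 0,"claw": 0},
    {"linear": [0.145,-0.884,0],"twist": 0,"claw": 0},
    {"linear": [0.145,-0.884,0],"twist": 0,"claw": 0},
    {"linear": [0.145,-0.884,0],"twist": 0,"claw": 0},
    {"linear": [0.145,-0.884,0],"twist": 0,"claw": 0},
    {"linear": [0.145,-0.884,0],"twist": 0,"claw": 0},
    {"linear": [0.145,-0.884,0],"twist": 0,"claw": 0},
    {"linear": [0.145,-0.884,0],"twist": 0,"claw": 0},
    {"linear": [0,0,0],"twist": 0,"claw": 0},
  ],
)

```text
time_s: 3.6
ee_pos: [0.4509, -0.2257, 0.2313]
ee_rot: [-0.021, 1.0, -0.001, -0.0]
force: [0.3, -0.8, 0.3]
width: -0.0
grasp_force: 0.0
```

>>> send_rows(
  deltas=[
    {"linear": [0,0,0.7],"twist": 0,"claw": 0},
    {"linear": [0,0,0.7],"twist": 0,"claw": 0},
    {"linear": [0,0,0.7],"twist": 0,"claw": 0},
    {"linear": [0,0,0.7],"twist": 0,"claw": 0},
    {"linear": [0,0,0.7],"twist": 0,"claw": 0},
    {"linear": [0,0,0.7],"twist": 0,"claw": 0},
    {"linear": [0,0,0.3],"twist": 0,"claw": 0},
    {"linear": [0,0,0],"twist": 0,"claw": 0},
  ],
)

```text
time_s: 4.4
ee_pos: [0.4514, -0.2211, 0.0952]
ee_rot: [-0.024, 1.0, 0.001, -0.001]
force: [-0.1, 1.0, 0.2]
width: 0.0002
grasp_force: 0.0
```

Run:
```python
from cell import *
import cv2,numpy as np
a=camera("top")[170:370,370:490,::-1];b=camera("side")[270:470,220:490,::-1]
a=cv2.resize(a,None,fx=3,fy=3,interpolation=cv2.INTER_CUBIC);b=cv2.resize(b,None,fx=1.62,fy=1.62,interpolation=cv2.INTER_CUBIC)
o=np.zeros((600,800,3),np.uint8);o[:,:360]=a;o[:b.shape[0],360:360+b.shape[1]]=b[:,:440]
cv2.imwrite("pics/crop2.png",o)
```

```text
(no output)
```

View pics/crop2.png

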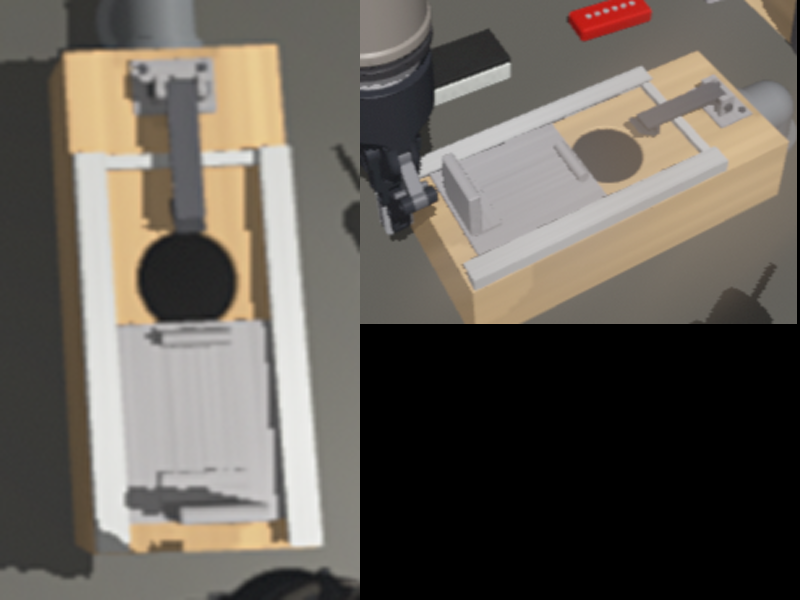

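The crop shows the closed fingers behind the tab, at about (430,195) in the side view, with nothing touched yet. Now I'll push along −x of the tool.

>>> send_rows(
  deltas=[
    {"linear": [-0.3,0,0],"twist": 0,"claw": 0},
    {"linear": [-0.3,0,0],"twist": 0,"claw": 0},
    {"linear": [-0.3,0,0],"twist": 0,"claw": 0},
    {"linear": [-0.3,0,0],"twist": 0,"claw": 0},
    {"linear": [-0.3,0,0],"twist": 0,"claw": 0},
    {"linear": [-0.3,0,0],"twist": 0,"claw": 0},
    {"linear": [-0.3,0,0],"twist": 0,"claw": 0},
    {"linear": [-0.3,0,0],"twist": 0,"claw": 0},
  ],
)

```text
time_s: 5.3
ee_pos: [0.523, -0.2188, 0.096]
ee_rot: [-0.023, 1.0, 0.0, -0.002]
force: [-5.1, 0.1, 4.3]
width: -0.0001
grasp_force: 2.9
```

>>> send_rows(
  deltas=[
    {"linear": [-0.2,0,0],"twist": 0,"claw": 0},
    {"linear": [-0.2,0,0],"twist": 0,"claw": 0},
    {"linear": [-0.2,0,0],"twist": 0,"claw": 0},
    {"linear": [-0.2,0,0],"twist": 0,"claw": 0},
    {"linear": [-0.2,0,0],"twist": 0,"claw": 0},
    {"linear": [-0.2,0,0],"twist": 0,"claw": 0},
  ],
)

```text
time_s: 5.9
ee_pos: [0.5579, -0.2174, 0.0959]
ee_rot: [-0.023, 1.0, 0.0, -0.003]
force: [-12.3, -0.4, 10.4]
width: 0.0001
grasp_force: 6.3
```

>>> send_rows(
  deltas=[
    {"linear": [-0.15,0,0],"twist": 0,"claw": 0},
    {"linear": [-0.15,0,0],"twist": 0,"claw": 0},
    {"linear": [-0.15,0,0],"twist": 0,"claw": 0},
    {"linear": [-0.15,0,0],"twist": 0,"claw": 0},
    {"linear": [-0.1,0,0],"twist": 0,"claw": 0},
  ],
)

```text
time_s: 6.4
ee_pos: [0.5799, -0.2166, 0.0956]
ee_rot: [-0.023, 1.0, -0.0, -0.001]
force: [-5.4, -1.7, 1.4]
width: -0.0003
grasp_force: 2.6
```

>>> send_rows(
  deltas=[
    {"linear": [-0.1,0,0],"twist": 0,"claw": 0},
    {"linear": [-0.1,0,0],"twist": 0,"claw": 0},
  ],
)

```text
time_s: 6.6
ee_pos: [0.5833, -0.2164, 0.0956]
ee_rot: [-0.023, 1.0, 0.001, -0.004]
force: [-19.4, -1.0, 14.3]
width: 0.0003
grasp_force: 9.7
```

>>> send_rows(
  deltas=[
    {"linear": [-0.05,0,0],"twist": 0,"claw": 0},
    {"linear": [0,0,0],"twist": 0,"claw": 0},
  ],
)

```text
time_s: 6.8
ee_pos: [0.5833, -0.2164, 0.0956]
ee_rot: [-0.022, 1.0, 0.001, -0.005]
force: [-17.7, -0.3, 12.1]
width: 0.0
grasp_force: 8.6
```

The gate is on its stop: the TCP holds at 0.5833 while the force has risen. I'll back off, lift clear, and look.

>>> send_rows(
  deltas=[
    {"linear": [0.3,0,0],"twist": 0,"claw": 0},
    {"linear": [0.5,0,0],"twist": 0,"claw": 0},
    {"linear": [0.5,0,0],"twist": 0,"claw": 0},
    {"linear": [0,0,-0.7],"twist": 0,"claw": 0},
    {"linear": [0,0,-0.7],"twist": 0,"claw": 0},
    {"linear": [0,0,-0.7],"twist": 0,"claw": 0},
    {"linear": [0.7,0,-0.7],"twist": 0,"claw": 0},
    {"linear": [0.7,0,-0.7],"twist": 0,"claw": 0},
    {"linear": [0.7,0,0],"twist": 0,"claw": 0},
    {"linear": [0.5,0,0],"twist": 0,"claw": 0},
    {"linear": [0,0,0],"twist": 0,"claw": 0},
  ],
)

```text
time_s: 7.9
ee_pos: [0.4703, -0.2211, 0.2012]
ee_rot: [-0.023, 1.0, 0.0, -0.0]
force: [-0.3, -0.2, -0.3]
width: -0.0002
grasp_force: 0.0
```

Run:
```python
from cell import *
import cv2,numpy as np
t=camera("top");cv2.imwrite("pics/top3.png",t[...,::-1])
a=t[170:370,370:490,::-1];b=camera("side")[270:470,220:490,::-1]
a=cv2.resize(a,None,fx=3,fy=3,interpolation=cv2.INTER_CUBIC);b=cv2.resize(b,None,fx=1.62,fy=1.62,interpolation=cv2.INTER_CUBIC)
o=np.zeros((600,800,3),np.uint8);o[:,:360]=a;o[:b.shape[0],360:360+b.shape[1]]=b[:,:440]
t0=cv2.imread("pics/top0.png");c=cv2.absdiff(t0,t[...,::-1].copy())[170:390,110:260]
o[330:550,400:550]=c;o[330:550,560:710]=t[170:390,110:260,::-1];print("slot diff max/mean",c.max(),c.mean())
cv2.imwrite("pics/crop3.png",o)
```

```text
slot diff max/mean 107 14.496686868686869
```

View pics/crop3.png

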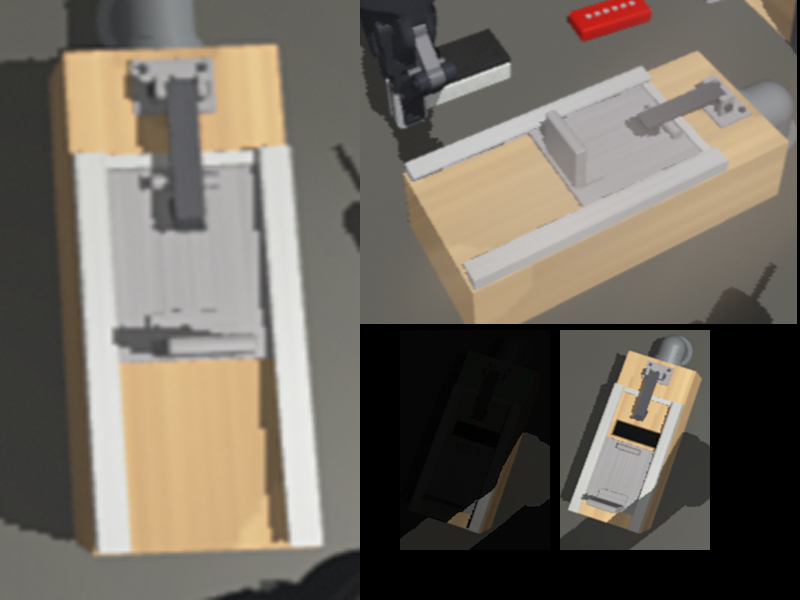

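The gate is home, with the tab's top now at crop (212,345). The pawl tip is at (188,226), as it was at the start, and the slot inlet differs only by the arm's shadow. I'll check the openness and the pawl in numbers.

Run:
```python
from h import *
from cell import camera
import cv2
t=lambda u,v:(370+(u+.5)/3-.5,170+(v+.5)/3-.5)
p=ray("top",t(212,346),.12);u=np.array([np.cos(.0465),np.sin(.0465)])
print("open",(np.array([.63405,-.21445])-p[:2])@u-.033)
s0=cv2.imread("pics/side0.png");s1=camera("side")[...,::-1].copy()
# pawl free end in side view, initial: crop1 (625-670,65-90)
x0,y0,x1,y1=388,320,448,356
for (a,b,c,d) in((x0,y0,x1,y1),(x0,y0,x0+30,y1)):
    m=cv2.matchTemplate(s1[b-10:d+10,a-10:c+10],s0[b:d,a:c],cv2.TM_CCOEFF_NORMED);print(cv2.minMaxLoc(m)[1],np.array(cv2.minMaxLoc(m)[3])-10)
o=np.hstack([cv2.resize(s[310:370,380:460],None,fx=5,fy=5,interpolation=cv2.INTER_CUBIC) for s in(s0,s1)])
cv2.imwrite("pics/pawl.png",o)
```

```text
open 0.0012967417041618995
0.9385121464729309 [0 0]
0.8924033641815186 [0 0]
```

View pics/pawl.png

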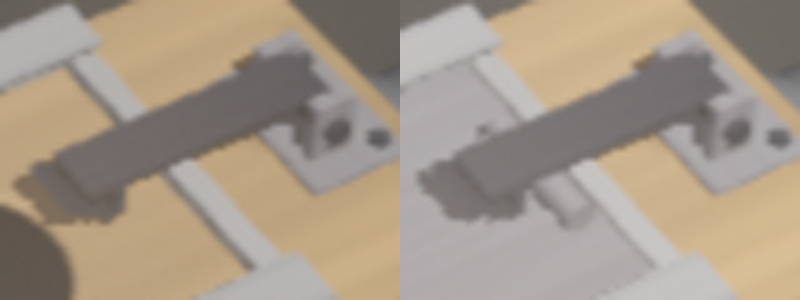

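The pawl sits at exactly the same pixels as at rest (tip at about (75,175) in both halves), with the bar beyond it. The gate measures about 1 mm open and the robot is clear, so I'm handing in.

```bash
python3 -c "
from cell import env
print(env.sign_off())"
```

```text
the job is handed in; nothing more can be done
None
```

The round inlet's gate is shut (about 1 mm open by camera) with its catch down behind the bar, the slot inlet's gate is unmoved, and the job is handed in with the robot clear; the hand-in returned no verdict.

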